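# Snap the clip-on hook over the shoe rack's sprung rail and slide it to the stop

### The arm

A 6-joint arm with a two-finger parallel gripper is mounted at the origin on the work surface. World frame = base frame: x ahead of the robot, y to its left, z up, the work surface at z = 0. Lengths are in m, angles in rad, forces in N, time in s.
With the tool pointing down it reaches from about 0.3 to 0.775 m from the base axis. Payload 14.6 kg.
Tool frame: the origin (TCP) lies on the centre line of the jaws, within the pads' length; the fingertips stand 14 mm ahead of it and the grasp point (between the pads) lies 5 mm behind it; x points along the fingers, y is the direction in which the jaws open and shut, and the axes are right-handed (so a half turn about x gives the same grasp; the last joint's range is limited). The gripper opens to 94 mm and grips with 3 to 60 N. Pads are 16 mm wide; open, the fingers measure 119 mm over their backs; the gripper's body (75 mm by 177 mm) begins 78 mm behind the grasp point.
Start: joints at [1.19, 0.3, 1.521, -0, 1.321, -0.067], TCP at [0.17, 0.523, 0.219] pointing down, gripper open.
Joint ranges: [-3.03, 3.03], [-0.79, 2.21], [0.23, 2.52], [-1.04, 4.18], [0, 3.07], [-2.55, 2.55]. Speed limits (rad/s): [2.22, 2.22, 2.57, 3.14, 3.14, 3.14].

### API

Orientations are given as [roll, pitch, yaw] about the fixed x, y, z axes, in that order (R = Rz(yaw) Ry(pitch) Rx(roll)).
In Python, from station import * gives the robot as it stands. The module is installed in compiled form; this text tells all that it offers.
- The arm moves only by the shell command python3 -m handwheel 'ROWS' [FORCE]. ROWS is JSON, a list of rows, each a list of 3 entries, a list of its own where there are three numbers: the shift along the tool's x, y, z in mm, then the turn about the tool's x in rad, then the gripper command: -1 is fully open, 1 is shut, values between are in proportion. In form: [[[dx, dy, dz], spin, gripper], ...]. A call has exactly 5 rows; each row is the pose to reach, as a shift and turn from the pose measured when the call began, along the tool's axes at that moment; what a row does not reach only later rows make up. A row lasts 1/10 s, in which the tool goes at most 50 mm and 8.59 degrees, less where a joint would pass 70% of its speed; a pose out of reach is approached as far as the arm can. A call with a gripper value outside its range is refused whole. The fingers move at their own pace and stop on an object; FORCE is the grip in N (left out, the last holds). Time passes only in rows, so rows that repeat a pose let the fingers close, or fill a call up. It gives the time, the measured TCP pose, the force and the opening at its end, in the units of the state.
- get_obs(): the state, without advancing time (a new reading comes with each control period).
- camera(name): name is "scene" or "top"; returns (picture, depth): 400x640x3 uint8, blue, green, red; 400x640 float32, m along the optical axis (not along the pixel's ray), 0 where there is no reading.
- camera_info(name): a dict with "fx", "fy", "cx", "cy" (pixels), "extrinsics" (4x4, takes a point from camera to world coordinates). Camera axes: x right, y down, z forward; pixel columns grow to the right and rows downward; lengths in m; the calibration is good to about 2 mm. A picture is of the moment at which its call begins. camera_info takes no time and is no camera call.
- hand_in(): hands the job in, once; it reports no verdict.
The state is a dict: "time_s": time; "qpos": joint angles; "joint_vel": joint speeds; "tau": joint torques, N m; "ee_pos": TCP position; "eef_rot": TCP orientation; "force": force on the tool from outside, world axes, zero at the start; "moment": the same for the moment, N m; "grip_width": finger opening in m.
Only numpy, scipy, OpenCV 4.12 (cv2) and the standard library are available. Lean on these libraries where they do the work, as an engineer would, in place of code of your own. Each camera call takes 0.05 s, during which the arm holds its last target. There are 200 camera calls.

### The job

Take the clip-on hook from the bench and, with its hook facing the front of the shoe rack (away from the rack's back rail), push it down over the rack's springy front rail, on the longer free stretch and about 3 to 6 cm short of the rubber collar, until its arms snap past the tube and it is fully home. Then slide it along the rail until it rests against the collar, let go and leave it standing upright there. Press no harder than it takes: ease off as soon as it snaps, do not ram the rail down to the bottom of its springs, do not shove the collar along, and leave the other things on the bench alone.

Things in the scene. Friction and masses are not known exactly. Their poses are not given: they have to be found in the camera images.
- clip: The clip-on hook: grey plastic saddle clip, about 65 g, mouth down. Origin: centre of its bore; z up through the tab, y along the bore, the chrome hook points to -x. Saddle 30 (x) x 24 (y) x 8 mm, its underside (the tube's seat) 10 mm above the origin. Starts standing on its lips on the bench, origin 8.5 mm up, yaw within 0.6 rad of the world axes.
- clip_tab (a point): Middle of the clip's grip tab, 40 mm above the clip's origin. The tab is 14 (x) x 16 (y) mm and reaches from 18 to 51 mm above the origin. Grip it across y (along the rail later), finger tips 20 mm or more above the clip's origin: they then pass over the collar and clear the hook.
- clip_lips (a point): Midway between the lips of the two sprung arms, 6 mm below the clip's origin. The lips are 5 mm thick, centred 9 mm to either side in x (gap 13 mm), and meet the tube with the origin about 15 mm above its axis. Pushing on takes roughly 12 to 18 N, then the force drops at once as it snaps home. Seated, it grips the tube and needs some 2 to 8 N to slide.
- hook_tip (a point): Tip of the clip's chrome hook, 38 mm out in the clip's -x and 26 mm above its origin.
- collar_face (a point): Centre of the collar's flat face that the clip must rest against, on the rail's axis. Axes: y along the rail, from the longer free stretch (260 mm) towards the collar, so the clip belongs on the -y side; x to the back of the rack; z up. The black rubber collar is 34 mm in diameter and 14 mm long. When the clip touches it, the clip's origin is at y = -12 mm.
- rail_mid (a point): Middle of the rack's front rail, on its axis: a level, smooth steel tube of 20 mm diameter, 444 mm long, axis 130 mm above the bench. Axes as collar_face. The guides at its ends reach 15 mm above its axis. The back rail, a 16 mm tube, lies 200 mm behind and 52 mm higher.
- rail (a joint): How far the front rail is pressed down on its springs, m, 0 when unloaded. The springs are soft (about 0.7 N per mm, bottom at 38 mm): it sinks about 17 to 25 mm before the clip snaps on, then jumps back up. More than 31 mm (22 N) counts as rammed, and more than 17 mm (12 N) with the clip already home as pressing on.
- collar (a joint): How far the rubber collar has been shoved along the rail, m, 0 at the start, positive away from the clip. It grips the tube and stays put up to about 16 N; it must not be shoved by more than 3 mm.
- spice_jar: Bystander: frosted glass spice jar, 52 mm wide, 95 mm high, on top of the crates; origin at the centre of its underside.
- ramekin: Bystander: white ceramic ramekin, 84 mm wide, 45 mm high, on the bench; origin at the centre of its underside.
- chrome_hook: Bystander: small chrome screw-on hook on a 45 x 22 mm plate, 30 mm high, on the bench; origin under the plate. Not the hook to fit.
- door_latch: Bystander: steel swing-door latch, 62 x 24 x 23 mm, lying under the rack; origin at the centre of its underside.
- polish_tin: Bystander: flat metal polish tin, 72 mm wide, 26 mm high, on the bench; origin at the centre of its underside.
- shoe_brush: Bystander: wooden shoe brush, 150 x 48 x 38 mm, lying under the rack; origin at the centre of its underside.
- door_oil: Bystander: white plastic bottle, 44 mm wide, 100 mm high, on the bench; origin at the centre of its underside.

How it is judged:
By the outcome, as a careful person would: the job done as asked, in the order asked, and still so for the second after the job is handed in, with the robot touching nothing.
It also fails if it takes over 67 s, if anything falls off the work surface, if the arm or the gripper's body presses on something with over 40 N, if the wrist force passes 120 N, or if a joint passes its speed limit or range.

## Working session

There is one attempt and no reset: what is moved stays moved. The work goes in short steps, Python scripts to look and compute and a shell command to move; the robot and the scene stay as the last step left them, time stands still between calls to the robot, and variables do not carry over. Pictures are saved under pics/ and viewed, about 8 in all and at most 12, crops included, and the job is handed in when it is done.

```bash
mkdir -p pics; cat > h.py <<'E'
from station import *
import numpy as np, cv2
def ray(n,u,v):
    c=camera_info(n);E=np.array(c["extrinsics"])
    d=E[:3,:3]@np.array([(u-c["cx"])/c["fx"],(v-c["cy"])/c["fy"],1]);return E[:3,3],d
def onz(n,u,v,z):
    o,d=ray(n,u,v);return o+d*(z-o[2])/d[2]
def cloud(n,D):
    c=camera_info(n);E=np.array(c["extrinsics"]);v,u=np.mgrid[0:400,0:640]
    P=np.stack([(u-c["cx"])/c["fx"]*D,(v-c["cy"])/c["fy"]*D,D],-1)
    return P@E[:3,:3].T+E[:3,3]
E
python3 - <<'E'
from h import *
for n in("top","scene"):
    p,d=camera(n);cv2.imwrite(f"pics/{n}0.png",p);np.save(n+"0.npy",d);print(n,np.array(camera_info(n)["extrinsics"]).round(3).tolist(),camera_info(n)["fx"])
print(get_obs())
E
```

```text
top [[-0.021, -0.992, 0.127, 0.404], [-1.0, 0.02, -0.006, -0.105], [0.004, -0.127, -0.992, 1.536], [0.0, 0.0, 0.0, 1.0]] 484.99215594584166
scene [[0.52, 0.566, -0.64, 1.552], [0.854, -0.333, 0.4, -0.707], [0.013, -0.754, -0.657, 1.169], [0.0, 0.0, 0.0, 1.0]] 422.1240163463835
{'time_s': 0.1, 'qpos': array([ 1.19038065e+00,  3.00365847e-01,  1.52147938e+00,  2.79495890e-05,
        1.32068858e+00, -6.65830681e-02]), 'joint_vel': array([ 0.00057465, -0.00242995, -0.00116219,  0.00113172, -0.00069427,
       -0.00117868]), 'tau': array([-2.91659535e-04, -5.32643223e+01, -3.53283656e+01,  7.08980835e-02,
        2.34482624e-02, -7.94925973e-05]), 'ee_pos': array([0.1697006 , 0.52295271, 0.21898708]), 'eef_rot': array([-1.66613751,  1.56985478, -1.97997705]), 'force': array([-0.70133832,  0.9098727 , -0.51771556]), 'moment': array([ 0.04681404, -0.00985472, -0.06000137]), 'grip_width': 0.09409017164653405}
```

View pics/top0.png

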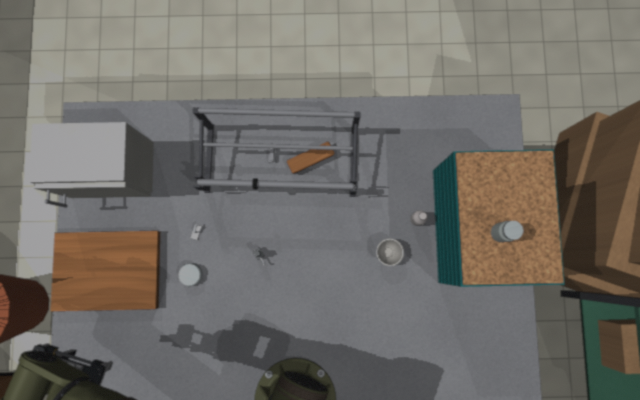

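View pics/scene0.png

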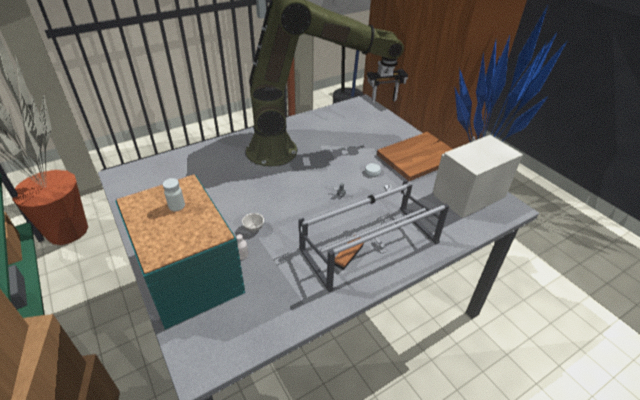

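```bash
python3 - <<'E'
from h import *
p=cv2.imread("pics/top0.png");q=cv2.imread("pics/scene0.png")
a=cv2.resize(p[235:275,235:295],None,fx=6.6,fy=6.6,interpolation=cv2.INTER_CUBIC)
b=cv2.resize(q[170:210,320:380],None,fx=6.6,fy=6.6,interpolation=cv2.INTER_CUBIC)
c=cv2.resize(p[170:200,190:370],None,fx=4.4,fy=4.4,interpolation=cv2.INTER_CUBIC)
top=np.hstack([a,b]);c=c[:,:top.shape[1]];c=cv2.copyMakeBorder(c,0,0,0,top.shape[1]-c.shape[1],0)
cv2.imwrite("pics/crop.png",np.vstack([top,c]))
d=np.load("top0.npy");P=cloud("top",d)
print((P[240:270:2,252:280:2,2]*1000).round().astype(int))
for u in range(196,362,8):
  col=P[176:194,u];i=col[:,2].argmax();print(u,176+i,col[i].round(3))
E
```

```text
[[   2   -1    3    0   -4   -1    8    1   -2   -1    5    4    6   -3]
 [  -1    2    5    5   -5    3    5    7   -2    1   -2    7   -3    0]
 [   0    5   -4    6    0   -1    1 1536    0   -2    3    0    5    0]
 [   0    7    0   -1    0    1    0    1   -6    0    3   -7   -1    3]
 [   5    0    6   26    3    2    4    0   -3   -4    5   14   -3    0]
 [  -1   25   28   50   29    2    2    5    1   -1    7    8    1    1]
 [  -5   61   59   58   31    5   -3   -1    2    1    0    2    4    4]
 [   7   66   56   54   32   29   -2    1    2    0    5    8    2   -4]
 [   4 1536   45   29   29   28    7    1   -2    1   -6    3    5    2]
 [  -5    1   31   29   26    1    7    6    0    4   -3    0    4   -5]
 [  -3    8   -1   -3    0   28   -4    0    5    3   -2    0    2    4]
 [  -8    5    4   -1    4   25    4    5    7    3   -4    3   -1    0]
 [   0   -2   -1    2    1    1   32   -2    2   -1    5   -2    8    2]
 [  -1    0    0   -1    4    4    1   -3    3   -1    3    0   -3   -1]
 [   3    0   -4    1    2    3   -2    2   -3    6   -5    5    4    0]]
196 176 [0.667 0.27  0.149]
204 182 [0.65  0.247 0.145]
212 182 [0.65  0.225 0.142]
220 184 [0.643 0.201 0.143]
228 182 [0.648 0.178 0.144]
236 181 [0.651 0.155 0.141]
244 185 [0.639 0.132 0.143]
252 183 [0.643 0.107 0.15 ]
260 184 [0.64  0.085 0.145]
268 184 [0.64  0.062 0.142]
276 182 [0.645 0.038 0.146]
284 182 [0.645 0.015 0.142]
292 183 [ 0.641 -0.008  0.148]
300 184 [ 0.639 -0.031  0.139]
308 184 [ 0.638 -0.054  0.143]
316 185 [ 0.634 -0.078  0.146]
324 186 [ 0.632 -0.101  0.14 ]
332 187 [ 0.628 -0.124  0.142]
340 186 [ 0.63  -0.147  0.145]
348 185 [ 0.633 -0.171  0.14 ]
356 181 [ 0.644 -0.194  0.145]
```

View pics/crop.png

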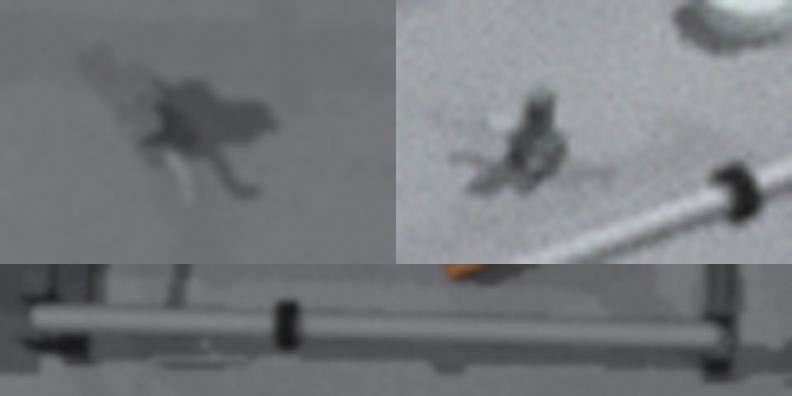

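```bash
python3 - <<'E'
from h import *
I=[];D=[]
for _ in range(8):
    p,d=camera("top");I.append(p.astype(float));D.append(np.where(d>0,d,np.nan))
g=np.mean(I,0).mean(2);d=np.nanmedian(D,0);P=cloud("top",d)
np.save("g.npy",g)
# rail: sub-pixel edges
L=[]
for u in list(range(222,248,2))+list(range(266,340,2)):
    r=np.gradient(g[174:196,u]);a=r.argmax();b=r.argmin()
    def sub(i,s):
        if 0<i<len(r)-1:
            y=s*r[i-1:i+2];return i+.5*(y[0]-y[2])/(y[0]-2*y[1]+y[2])
        return i
    L.append((u,174+(sub(a,1)+sub(b,-1))/2,abs(b-a)))
L=np.array(L);w=np.array([onz("top",u,v,.130) for u,v,_ in L]);m=np.median(L[:,2]);k=abs(L[:,2]-m)<2
f=np.polyfit(w[k,1],w[k,0],1);res=w[k,0]-np.polyval(f,w[k,1]);print("rail x=f(y)",f,res.std(),m,k.sum(), np.arctan(-f[0]))
v0=np.polyval(np.polyfit(L[k,0],L[k,1],1),255)
row=g[int(round(v0))-2:int(round(v0))+3,244:270].mean(0);print(v0,row.round().astype(int))
lo,hi=row.min(),np.median(row);i=np.where(row<(lo+hi)/2)[0];t=(lo+hi)/2
ur=244+i[-1]+(t-row[i[-1]])/(row[i[-1]+1]-row[i[-1]]);ul=244+i[0]-(t-row[i[0]])/(row[i[0]-1]-row[i[0]])
print("collar",ul,ur,onz("top",ul,v0,.14),onz("top",ur,v0,.14))
sl=np.s_[238:274,246:284];Z=P[...,2][sl]
for lo,hi,z,n in((.045,.075,.0595,"tab"),(.017,.045,.028,"low")):
    vv,uu=np.where((Z>lo)&(Z<hi));q=np.array([onz("top",u+246,v+238,z) for u,v in zip(uu,vv)])
    print(n,len(q),q.mean(0).round(4),q.min(0).round(3),q.max(0).round(3),cv2.minAreaRect((q[:,:2]*1000).astype(np.float32)),np.median(Z[vv,uu]))
print((Z[4:32,4:26]*1000).round().astype(int))
E
```

```text
rail x=f(y) [0.05910952 0.62691307] 0.0032040739722821307 5.0 37 -0.05904082495323106
187.49404912167236 [86 86 86 87 88 88 87 81 64 44 34 32 38 54 71 82 87 89 89 89 90 90 90 90
 90 90]
collar 252.25082338410868 257.31924823410696 [0.63144445 0.10809657 0.14      ] [0.63114631 0.0933438  0.14      ]
tab 30 [0.4438 0.1082 0.0595] [0.434 0.1   0.059] [0.453 0.118 0.059] ((443.57684326171875, 107.72421264648438), (14.98317813873291, 16.113590240478516), 26.30504608154297) 0.05985863155214466
low 63 [0.438  0.1033 0.028 ] [0.41  0.089 0.028] [0.46  0.126 0.028] ((433.5165100097656, 102.36653137207031), (53.75718307495117, 24.327022552490234), 29.5141658782959) 0.026997153309305855
[[ 2  1  4  2  0  0  0 -1 -1  2 -2  2  1 -1  2 -1  0  2  0  1  0  0]
 [ 0 -1  1  2 -2 -1  1  0 -1  1  3  0  2  1  0  0  2  2  1  1  1  0]
 [ 1  0 -1 -1  1  2  0  1  1  5  1  1  0  0  1  1  1  2 -2  2  0  1]
 [-1 -1  1  2  2  3 -1  3  1  0  1  3  1 -2  0  0  0  2  0  2  2  1]
 [ 2  1  2  0  1  2  1 -1 -2  3  1  0  0 -1  1  0 -1  1  1  0  0  1]
 [-1 -1  3  0  1  0  1  0  1 -1 -1  0  3  3  1  0  2  1  1  1  2  5]

[... 818 characters left out ...]
-1  0  1]
 [ 3  1  1  2  0  1  2  2 -2  0  0 23 24  2  2  3  1  1  1  0  0 -1]
 [ 0  0  0  0  1  2  0  1  0  2  1  1 24 23  2  2  1  0  2  1  1 -3]
 [ 5  2  1  1  0  0  1 -1  0  1 -1  0 22 23  3  3  1  0 -1  4  1  0]
 [-1  1  0 -1  1  0 -1  0  2  0 -2  0  3 34 25  1  1  1  0  1 -1  0]
 [-3 -1  0  0  0  1  0  4 -2  2 -1  2  0 39 36  1 -1  0  2  1  3 -3]
 [ 0  0  0  2 -1  2  2  3  2  4  2  0  1  1  0  3 -2 -1  2  2  2  3]
 [ 0  2  1  1  0  1  3  1  3  4  2  0  1 -2  2  4  3 -1 -3  2  1  1]
 [ 4 -2  0  1 -1  1  1  0  1 -1  2  1  2 -1  0  2 -1  2  0  1  1  3]
 [ 0 -2  1  1  2  3  0  2  0  3 -1  2  1  1  2  0  3  0  0 -1 -1  1]
 [ 1  2  0  1  1  1  2  0 -1  3 -1  0  1 -2  1  1  2  2  0  0  0  2]]
```

```bash
python3 - <<'E'
from h import *
g=np.load("g.npy")
h=onz("top",263.4,263.6,.0345);t=np.array([.4437,.108]);e=t-h[:2];print("hook",h,np.hypot(*e),np.arctan2(e[1],e[0]))
for u in (230,290,330): print(u,g[172:198,u].round().astype(int))
D=[]
for _ in range(8):
    p,d=camera("top");D.append(np.where(d>0,d,np.nan))
d=np.nanmedian(D,0);P=cloud("top",d);np.save("dm.npy",d)
R=[]
for u in list(range(222,248,2))+list(range(266,340,2)):
    z=P[174:198,u,2];v=np.where((z>.11)&(z<.16))[0]
    R.append((u,174+v.mean(),len(v)))
R=np.array(R);w=np.array([onz("top",u,v,.130) for u,v,_ in R])
f=np.polyfit(w[:,1],w[:,0],1);print(f,(w[:,0]-np.polyval(f,w[:,1])).std(),R[::6].round(1).tolist())
v0=np.polyval(np.polyfit(R[:,0],R[:,1],1),255);print("v0",v0)
v=int(round(v0))
print(g[v-1:v+2,246:268].mean(0).round().astype(int))
print((P[v-6:v+7,248:264,2]*1000).round())
for b in("top",):
  zz=P[176:194,190:212,2];print((zz*1000).round()[::2,::2])
E
```

```text
hook [0.41133145 0.09016549 0.0345    ] 0.03695663232459729 0.5035972243462016
230 [ 75  80  81  80  79  79  77  80 100 118 127 125 113  95  75  71  74  75
  82  96  86  85 103 111 112 112]
290 [104 105 108 115 118 118 118 117 113 105 111 122 127 121 107  92  84  82
  82  82  80  79  86 105 113 115]
330 [101 102 106 108 107 105 106 106 106 103  98 108 121 127 123 109  90  76
  77  79  79  87 104 110 111 111]
[0.04701952 0.64080626] 0.0006346526563734317 [[222.0, 182.0, 7.0], [234.0, 183.0, 7.0], [246.0, 183.0, 7.0], [276.0, 184.0, 7.0], [288.0, 184.0, 7.0], [300.0, 184.5, 6.0], [312.0, 185.0, 7.0], [324.0, 185.0, 7.0], [336.0, 185.5, 6.0]]
v0 183.23413282373505
[124 124 123 123 121 109  77  43  28  28  39  66  89 111 121 123 123 123
 123 123 123 123]
[[  2.   2.   1.   1.   1.   0.   3.   1.   1.   1.   0.   2.   2.   1.
    0.   1.]
 [  3.  -1.   2.   0.   0. 141. 140. 141. 142. 138.   1.   2.  -0.   1.
    1.   0.]
 [  4.   0.   1.   4. 144. 145. 145. 146. 144. 138.   3.  -0.  -1.  -1.
    1.   3.]
 [136. 134. 136. 137. 144. 146. 146. 144. 147. 136. 136. 135. 137. 133.
  131.   2.]
[... 589 characters left out ...]
   2.]
 [  2.  -0.  -2.  -1. 140. 137. 136. 136. 139. 128.   2.   0.   1.   0.
    1.   0.]
 [ -0.   1.   2.   1.   3.   3.   2.   2.   2.   2.   1.  -1.   2.   2.
    1.   1.]]
[[ -0.  -0. 144. 148. 148. 146.  92.  12.  15.  16.   6.]
 [ -2.  -0.   3. 124. 123. 127. 120.  97.  17.  17.   7.]
 [  1.   2.   0.   3. 140. 141. 141. 141. 141. 139. 139.]
 [  0.   0.  -0.   1. 140. 141. 141. 141. 141. 139. 140.]
 [ -1.   3.   2.   2. 138. 137. 137. 137. 138. 138. 139.]
 [  2.   4. 147. 146. 146. 139.  92.  76.  49.  23.   0.]
 [ -1.   1.  -1. 118. 120. 119. 114.  91.  50.  23.   2.]
 [ -2.   1.   1.   1.  -1.   1.   1.  27.  30.  19.   2.]
 [ -1.   0.   1.   1.  -2.  -1.   1.  13.  13.  14.   1.]]
```

```bash
cat >> h.py <<'E'
from scipy.spatial.transform import Rotation as Ro
def go(x,y,z,yaw):
    o=get_obs();R=Ro.from_euler("xyz",o["eef_rot"]).as_matrix()
    y0=np.arctan2(-R[0,1],R[1,1]) # heading of tool y relative to world +y
    d=R.T@(np.array([x,y,z])-o["ee_pos"])*1000
    s=(yaw-y0+np.pi/2)%np.pi-np.pi/2
    print("t%.2f"%o["time_s"],"pos",o["ee_pos"].round(4),"toolx",R[:,0].round(3),"toolyaw %.3f"%y0,"shift mm",d.round(1),"spin",round(s*np.sign(R[2,0]),3),"q6 %.2f"%o["qpos"][5],"F",o["force"].round(1),"M",o["moment"].round(2),"w",o["grip_width"].round(4))
E
python3 -c "
from h import *
go(.4437,.108,.16,.50)"
```

```text
Traceback (most recent call last):
  File "h.py", line 18, in go
    print("t%.2f"%o["time_s"],"pos",o["ee_pos"].round(4),"toolx",R[:,0].round(3),"toolyaw %.3f"%y0,"shift mm",d.round(1),"spin",round(s*np.sign(R[2,0]),3),"q6 %.2f"%o["qpos"][5],"F",o["force"].round(1),"M",o["moment"].round(2),"w",o["grip_width"].round(4))
                                                                                                                                                                                                                                       ^^^^^^^^^^^^^^^^^^^^^
AttributeError: 'float' object has no attribute 'round'
```

```bash
sed -i 's/o\["grip_width"\].round(4)/round(o["grip_width"],4)/' h.py
python3 -c "
from h import *
go(.4437,.108,.16,.50)"
```

```text
t0.90 pos [0.1697 0.5231 0.2194] toolx [-0. -0. -1.] toolyaw -0.314 shift mm [  59.4 -310.3  388.7] spin -0.814 q6 -0.07 F [-0.2 -0.2  0.9] M [-0.03  0.05 -0.02] w 0.0944
```

```bash
python3 -m handwheel '[[[6,-31,39],-0.13,-1],[[12,-62,78],-0.26,-1],[[18,-93,117],-0.39,-1],[[24,-124,155],-0.52,-1],[[30,-155,194],-0.65,-1]]' 20
python3 -c "
from h import *
go(.4437,.108,.16,.50)"
```

```text
time_s: 1.4
ee_pos: [0.3019, 0.3226, 0.1906]
eef_rot: [0.314, 1.57, 0.64]
force: [0.6, 0.4, 0.2]
grip_width: 0.094
t1.40 pos [0.3019 0.3226 0.1906] toolx [ 0.  0. -1.] toolyaw 0.326 shift mm [  30.6 -248.7   65.7] spin -0.174 q6 -1.16 F [0.6 0.4 0.2] M [0.08 0.04 0.1 ] w 0.094
```

```bash
python3 -m handwheel '[[[6,-50,13],-0.1,-1],[[12,-99,26],-0.174,-1],[[18,-148,39],-0.174,-1],[[24,-198,52],-0.174,-1],[[30.6,-248.7,65.7],-0.174,-1]]'
python3 -c "
from h import *
go(.4437,.108,.10,.50)"
```

```text
time_s: 1.9
ee_pos: [0.4386, 0.115, 0.1615]
eef_rot: [-0.116, 1.569, 0.384]
force: [0.8, 1.2, 0.1]
grip_width: 0.0939
t1.90 pos [0.4386 0.115  0.1615] toolx [ 0.001  0.001 -1.   ] toolyaw 0.500 shift mm [61.5 -8.6  1. ] spin -0.0 q6 -1.90 F [0.8 1.2 0.1] M [ 0.08 -0.   -0.01] w 0.0939
```

```bash
python3 -m handwheel '[[[25,-8.6,1],0,-1],[[60,-8.6,1],0,-1],[[85,-8.6,1],0,-1],[[105,-8.6,1],0,-1],[[116,-8.6,1],0,-1]]'
python3 -c "
from h import *
go(.4437,.108,.0455,.50)
p,d=camera('scene');cv2.imwrite('pics/s1.png',cv2.resize(p[100:240,280:460],None,fx=4,fy=4,interpolation=cv2.INTER_CUBIC))"
```

```text
time_s: 2.4
ee_pos: [0.4432, 0.1079, 0.0441]
eef_rot: [2.177, 1.57, 2.676]
force: [-0.3, -0.7, 0.4]
grip_width: 0.0939
t2.40 pos [0.4432 0.1079 0.0441] toolx [-0.  0. -1.] toolyaw 0.500 shift mm [-1.4 -0.1  0.5] spin -0.0 q6 -1.91 F [-0.3 -0.7  0.4] M [ 0.03 -0.01 -0.  ] w 0.0939
```

View pics/s1.png

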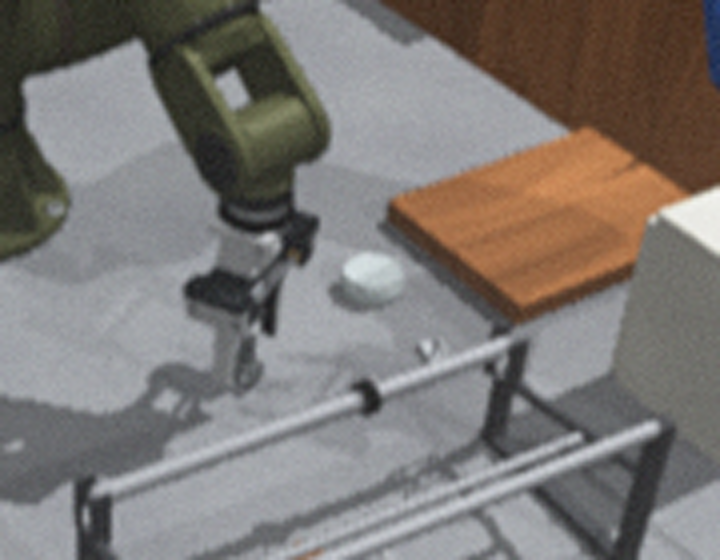

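The image shows the open gripper straddling the clip around crop pixel (240,365), with everything else clear. I'll close the fingers.

```bash
python3 -m handwheel '[[[0,0,0],0,0.7],[[0,0,0],0,1],[[0,0,0],0,1],[[0,0,0],0,1],[[0,0,0],0,1]]' 50
python3 -m handwheel '[[[0,0,0],0,1],[[0,0,0],0,1],[[-20,0,0],0,1],[[-60,0,0],0,1],[[-100,0,0],0,1]]'
python3 -c "
from h import *
go(.54,.108,.24,-.047)
p,d=camera('scene');cv2.imwrite('pics/s2.png',cv2.resize(p[100:220,280:440],None,fx=4.5,fy=4.5,interpolation=cv2.INTER_CUBIC))"
```

```text
time_s: 2.95
ee_pos: [0.443, 0.1079, 0.0437]
eef_rot: [2.419, 1.57, 2.919]
force: [-0.4, 0.1, -1.1]
grip_width: 0.0575
time_s: 3.45
ee_pos: [0.4426, 0.1078, 0.1447]
eef_rot: [2.665, 1.569, -3.118]
force: [0.3, 0.1, -0.4]
grip_width: 0.0174
t3.45 pos [0.4426 0.1078 0.1447] toolx [-0.002 -0.    -1.   ] toolyaw 0.500 shift mm [-95.5 -46.4  85.4] spin 0.547 q6 -1.91 F [ 0.3  0.1 -0.4] M [ 0.06  0.04 -0.01] w 0.0174
```

View pics/s2.png

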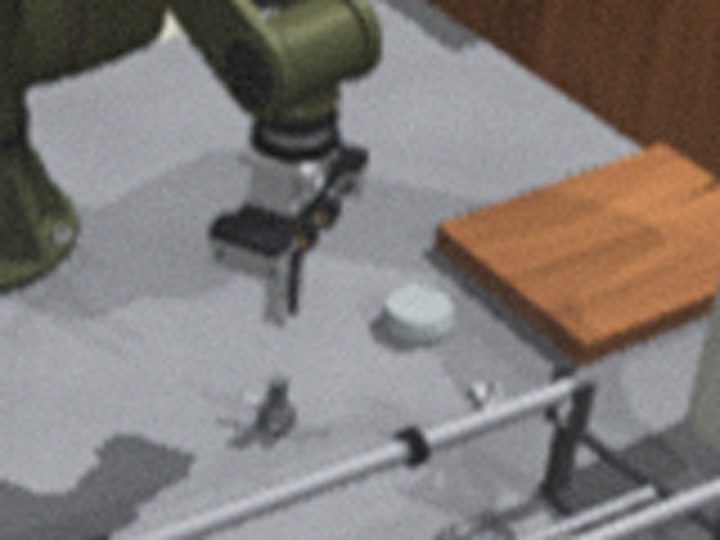

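The fingers are slow, so they hadn't closed before the lift. The clip is still standing untouched at about (275,415) in the crop. I'll reopen and try again.

```bash
python3 -m handwheel '[[[0,0,0],0,-0.3],[[0,0,0],0,-0.3],[[0,0,0],0,-0.3],[[0,0,0],0,-0.3],[[0,0,0],0,-0.3]]'
python3 -m handwheel '[[[10,0,0],0,-0.3],[[40,0,0.5],0,-0.3],[[70,0,1],0,-0.3],[[90,0,1],0,-0.3],[[100,0,1],0,-0.3]]'
python3 -c "
from h import *
go(.4437,.108,.0455,.50)"
```

```text
time_s: 4.0
ee_pos: [0.4449, 0.1082, 0.1503]
eef_rot: [-0.288, 1.565, 0.212]
force: [0.5, 0.0, -0.7]
grip_width: 0.0503
time_s: 4.5
ee_pos: [0.4451, 0.1086, 0.0479]
eef_rot: [-0.206, 1.569, 0.294]
force: [0.6, 0.5, 0.0]
grip_width: 0.0611
t4.50 pos [0.4451 0.1086 0.0479] toolx [ 0.002  0.001 -1.   ] toolyaw 0.500 shift mm [ 2.4  0.1 -1.5] spin -0.0 q6 -1.91 F [0.6 0.5 0. ] M [0.02 0.   0.  ] w 0.0611
```

```bash
python3 -m handwheel '[[[2.4,0,-1.5],0,1],[[2.4,0,-1.5],0,1],[[2.4,0,-1.5],0,1],[[2.4,0,-1.5],0,1],[[2.4,0,-1.5],0,1]]' 50
python3 -m handwheel '[[[0,0,0],0,1],[[0,0,0],0,1],[[0,0,0],0,1],[[0,0,0],0,1],[[0,0,0],0,1]]'
python3 -c "
from h import *
go(.4437,.108,.0455,.50)"
```

```text
time_s: 5.0
ee_pos: [0.4441, 0.108, 0.0461]
eef_rot: [-0.253, 1.568, 0.246]
force: [-0.3, 0.8, -0.9]
grip_width: 0.0244
time_s: 5.5
ee_pos: [0.4443, 0.108, 0.0462]
eef_rot: [-0.268, 1.567, 0.232]
force: [0.5, 0.3, 4.3]
grip_width: 0.0156
t5.50 pos [0.4443 0.108  0.0462] toolx [ 0.003  0.001 -1.   ] toolyaw 0.500 shift mm [ 0.7  0.3 -0.5] spin -0.0 q6 -1.91 F [0.5 0.3 4.3] M [0.08 0.03 0.02] w 0.0156
```

```bash
python3 -m handwheel '[[[-20,0,0],0,1],[[-60,0,0],0,1],[[-105,0,0],0,1],[[-150,0,0],0,1],[[-190,0,0],0,1]]'
python3 -c "
from h import *
go(.55,.044,.235,-.047)"
```

```text
time_s: 6.0
ee_pos: [0.4433, 0.1078, 0.2384]
eef_rot: [-0.271, 1.567, 0.229]
force: [1.1, 0.1, -1.2]
grip_width: 0.0155
t6.00 pos [0.4433 0.1078 0.2384] toolx [ 0.004  0.001 -1.   ] toolyaw 0.500 shift mm [   3.7 -107.1   63.1] spin 0.547 q6 -1.91 F [ 1.1  0.1 -1.2] M [0.08 0.   0.05] w 0.0155
```

```bash
python3 -m handwheel '[[[3,-25,15],0.11,1],[[3,-50,30],0.22,1],[[3,-75,44],0.33,1],[[3,-100,58],0.44,1],[[3.7,-107,63],0.547,1]]'
python3 -c "
from h import *
go(.6429,.044,.235,-.047)
p,d=camera('scene');cv2.imwrite('pics/s3.png',cv2.resize(p[120:240,290:450],None,fx=4.5,fy=4.5,interpolation=cv2.INTER_CUBIC))
p,d=camera('top');np.save('t3.npy',d);cv2.imwrite('pics/t3.png',p)"
```

```text
time_s: 6.5
ee_pos: [0.5512, 0.0426, 0.2342]
eef_rot: [0.287, 1.568, 0.234]
force: [-0.4, -0.1, -1.3]
grip_width: 0.0155
t6.50 pos [0.5512 0.0426 0.2342] toolx [ 0.003  0.001 -1.   ] toolyaw -0.053 shift mm [-0.5  6.2 91.5] spin -0.006 q6 -1.51 F [-0.4 -0.1 -1.3] M [-0.01 -0.01 -0.03] w 0.0155
```

View pics/s3.png

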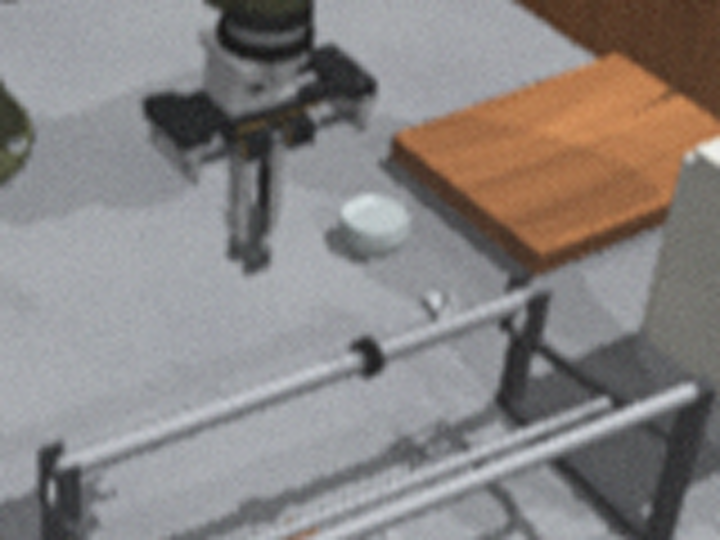

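```bash
python3 -m handwheel '[[[0,1,30],-0.006,1],[[0,3,60],-0.006,1],[[5,5,80],-0.006,1],[[15,6,91.5],-0.006,1],[[25,6.2,91.5],-0.006,1]]'
python3 -c "
from h import *
go(.6429,.044,.188,-.047)
q=np.mean([camera('scene')[0] for _ in range(4)],0).astype(np.uint8);cv2.imwrite('pics/s4.png',cv2.resize(q[150:230,310:420],None,fx=7,fy=7,interpolation=cv2.INTER_CUBIC))
c=camera_info('scene');E=np.linalg.inv(np.array(c['extrinsics']))
def px(x,y,z):
    a=E@[x,y,z,1];return [round(float((c['fx']*a[0]/a[2]+c['cx']-310)*7)),round(float((c['fy']*a[1]/a[2]+c['cy']-150)*7))]
print('rail',px(.6408,0,.13),px(.6431,.044,.13),px(.645,.094,.13))
o=get_obs();x,y,z=o['ee_pos'];z-=.0377
print('saddle underside far',px(x,y,z+.01),'origin',px(x,y,z),'lips',px(x+.009,y-.012,z-.0085),px(x+.009,y+.012,z-.0085),'hooktip',px(x-.038,y-.002,z+.026))"
```

```text
time_s: 7.1
ee_pos: [0.6422, 0.0456, 0.2082]
eef_rot: [0.529, 1.569, 0.489]
force: [-0.5, -0.2, -0.5]
grip_width: 0.0156
t7.10 pos [0.6422 0.0456 0.2082] toolx [ 0.002  0.001 -1.   ] toolyaw -0.041 shift mm [20.2 -1.6  0.8] spin 0.006 q6 -1.52 F [-0.5 -0.2 -0.5] M [-0.01 -0.03  0.03] w 0.0156
rail [267, 397] [338, 371] [416, 342]
saddle underside far [346, 294] origin [344, 308] lips [334, 338] [372, 323] hooktip [303, 231]
```

View pics/s4.png

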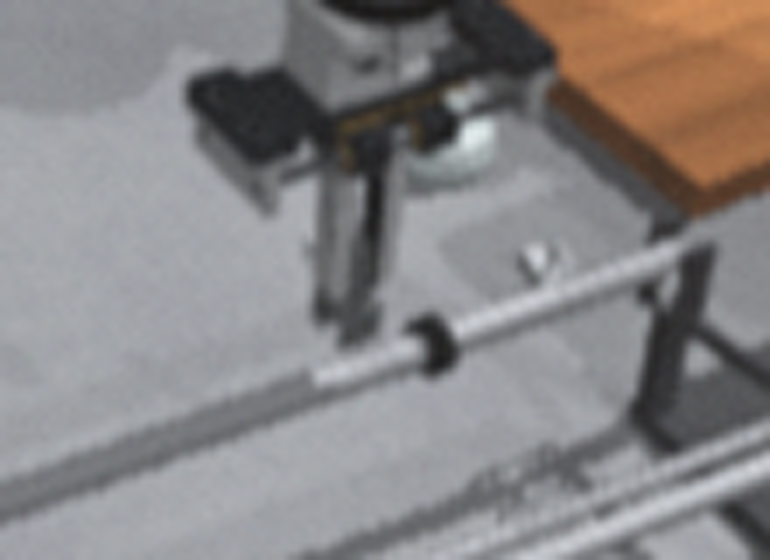

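```bash
python3 -m handwheel '[[[6,-1.6,0.8],-0.006,1],[[12,-1.6,0.8],-0.006,1],[[18,-1.6,0.8],-0.006,1],[[22,-1.6,0.8],-0.006,1],[[22,-1.6,0.8],-0.006,1]]' 60
python3 -m handwheel '[[[1,0,0],0,1],[[3,0,0],0,1],[[5,0,0],0,1],[[6,0,0],0,1],[[6,0,0],0,1]]'
python3 -c "
from h import *
go(.6429,.044,.17,-.047)"
```

```text
time_s: 7.8
ee_pos: [0.6418, 0.0437, 0.1868]
eef_rot: [0.734, 1.569, 0.697]
force: [-0.4, -0.3, -0.9]
grip_width: 0.0156
time_s: 8.3
ee_pos: [0.642, 0.0437, 0.1809]
eef_rot: [0.561, 1.569, 0.525]
force: [0.5, 0.3, 0.4]
grip_width: 0.0154
t8.30 pos [0.642  0.0437 0.1809] toolx [ 0.002  0.001 -1.   ] toolyaw -0.037 shift mm [10.9  0.4  0.9] spin 0.01 q6 -1.52 F [0.5 0.3 0.4] M [ 0.06 -0.25 -0.02] w 0.0154
```

```bash
python3 -m handwheel '[[[2,0.4,0.9],0.01,1],[[4,0.4,0.9],0.01,1],[[6,0.4,0.9],0.01,1],[[8,0.4,0.9],0.01,1],[[8,0.4,0.9],0.01,1]]'
python3 -c "
from h import *
go(.6429,.044,.17,-.047)"
```

```text
time_s: 8.8
ee_pos: [0.643, 0.0441, 0.173]
eef_rot: [0.49, 1.569, 0.443]
force: [-0.5, -0.8, 5.7]
grip_width: 0.0154
t8.80 pos [0.643  0.0441 0.173 ] toolx [ 0.002  0.001 -1.   ] toolyaw -0.047 shift mm [ 3.  -0.1 -0.1] spin 0.0 q6 -1.51 F [-0.5 -0.8  5.7] M [-0.    0.22  0.01] w 0.0154
```

```bash
python3 -m handwheel '[[[2,0,0],0,1],[[4,0,0],0,1],[[6,0,0],0,1],[[7.5,0,0],0,1],[[7.5,0,0],0,1]]'
python3 -m handwheel '[[[0.6,0,0],0,1],[[1.2,0,0],0,1],[[1.8,0,0],0,1],[[2.4,0,0],0,1],[[2.4,0,0],0,1]]'
python3 -c "
from h import *
go(.6429,.044,.16,-.047)"
```

```text
time_s: 9.3
ee_pos: [0.6431, 0.0441, 0.1662]
eef_rot: [0.386, 1.568, 0.339]
force: [-3.1, 0.3, 10.3]
grip_width: 0.0151
time_s: 9.8
ee_pos: [0.6433, 0.0441, 0.1648]
eef_rot: [0.307, 1.567, 0.261]
force: [-3.4, -0.4, 10.7]
grip_width: 0.0153
t9.80 pos [0.6433 0.0441 0.1648] toolx [ 0.004  0.001 -1.   ] toolyaw -0.047 shift mm [ 4.8 -0.2 -0.4] spin 0.0 q6 -1.51 F [-3.4 -0.4 10.7] M [ 0.02  0.83 -0.03] w 0.0153
```

```bash
python3 -m handwheel '[[[1,0,-0.5],0,1],[[1,0,-1],0,1],[[1.6,0,-1.2],0,1],[[2.2,0,-1.2],0,1],[[2.6,0,-1.2],0,1]]'
python3 -c "
from h import *
go(.6425,.044,.16,-.047)"
```

```text
time_s: 10.3
ee_pos: [0.6427, 0.0442, 0.1636]
eef_rot: [0.2, 1.564, 0.154]
force: [0.1, -0.4, 11.4]
grip_width: 0.0154
t10.30 pos [0.6427 0.0442 0.1636] toolx [ 0.007  0.001 -1.   ] toolyaw -0.046 shift mm [ 3.6 -0.2 -0.2] spin 0.001 q6 -1.51 F [ 0.1 -0.4 11.4] M [-0.11  0.16 -0.02] w 0.0154
```

```bash
python3 -m handwheel '[[[1,0,0],0,1],[[2,0,0],0,1],[[3,0,0],0,1],[[3.6,0,0],0,1],[[3.6,0,0],0,1]]'
python3 -c "
from h import *
go(.6425,.044,.16,-.047)"
```

```text
time_s: 10.8
ee_pos: [0.6431, 0.0442, 0.1613]
eef_rot: [0.17, 1.562, 0.124]
force: [-3.4, -0.0, 13.5]
grip_width: 0.0154
t10.80 pos [0.6431 0.0442 0.1613] toolx [ 0.008  0.001 -1.   ] toolyaw -0.046 shift mm [ 1.3 -0.3 -0.6] spin 0.001 q6 -1.51 F [-3.4 -0.  13.5] M [0.03 0.77 0.01] w 0.0154
```

```bash
python3 -m handwheel '[[[1,0,-0.6],0,1],[[2,0,-0.9],0,1],[[3,0,-0.9],0,1],[[3.6,0,-0.9],0,1],[[3.6,0,-0.9],0,1]]'
python3 -c "
from h import *
go(.6425,.044,.16,-.047)"
```

```text
time_s: 11.3
ee_pos: [0.6427, 0.0443, 0.1593]
eef_rot: [0.142, 1.56, 0.096]
force: [-2.8, -0.2, 14.5]
grip_width: 0.0154
t11.30 pos [0.6427 0.0443 0.1593] toolx [ 0.011  0.001 -1.   ] toolyaw -0.046 shift mm [-0.7 -0.3 -0.2] spin 0.001 q6 -1.51 F [-2.8 -0.2 14.5] M [-0.04  0.58 -0.04] w 0.0154
```

```bash
python3 -m handwheel '[[[1,0,-0.5],0,1],[[2,0,-0.8],0,1],[[3,0,-0.8],0,1],[[3.6,0,-0.8],0,1],[[3.6,0,-0.8],0,1]]'
python3 -c "
from h import *
go(.6425,.044,.16,-.047)"
```

```text
time_s: 11.8
ee_pos: [0.6426, 0.0444, 0.1575]
eef_rot: [0.127, 1.557, 0.081]
force: [-2.4, -0.4, 14.9]
grip_width: 0.0155
t11.80 pos [0.6426 0.0444 0.1575] toolx [ 0.014  0.001 -1.   ] toolyaw -0.046 shift mm [-2.5 -0.4 -0.1] spin 0.001 q6 -1.51 F [-2.4 -0.4 14.9] M [-0.02  0.53  0.01] w 0.0155
```

```bash
python3 -m handwheel '[[[1,0,-0.5],0,1],[[2,0,-0.8],0,1],[[3,0,-0.8],0,1],[[3.6,0,-0.8],0,1],[[3.6,0,-0.8],0,1]]'
python3 -c "
from h import *
go(.6425,.044,.16,-.047)"
```

```text
time_s: 12.3
ee_pos: [0.6424, 0.0444, 0.1554]
eef_rot: [0.123, 1.554, 0.076]
force: [-0.9, 0.5, -0.0]
grip_width: 0.0157
t12.30 pos [0.6424 0.0444 0.1554] toolx [ 0.016  0.001 -1.   ] toolyaw -0.046 shift mm [-4.6 -0.4  0.2] spin 0.001 q6 -1.51 F [-0.9  0.5 -0. ] M [ 0.04  0.2  -0.03] w 0.0157
```

```bash

python3 -c "
from h import *
q=np.mean([camera('scene')[0] for _ in range(4)],0).astype(np.uint8);cv2.imwrite('pics/s5.png',cv2.resize(q[150:230,310:420],None,fx=7,fy=7,interpolation=cv2.INTER_CUBIC))
go(.6425,.044,.16,-.047)
"
```

```text
t12.50 pos [0.6424 0.0444 0.1548] toolx [ 0.016  0.001 -1.   ] toolyaw -0.046 shift mm [-5.2 -0.4  0.2] spin 0.001 q6 -1.51 F [0.6 0.2 8.2] M [-0.   -0.07 -0.03] w 0.015
```

View pics/s5.png

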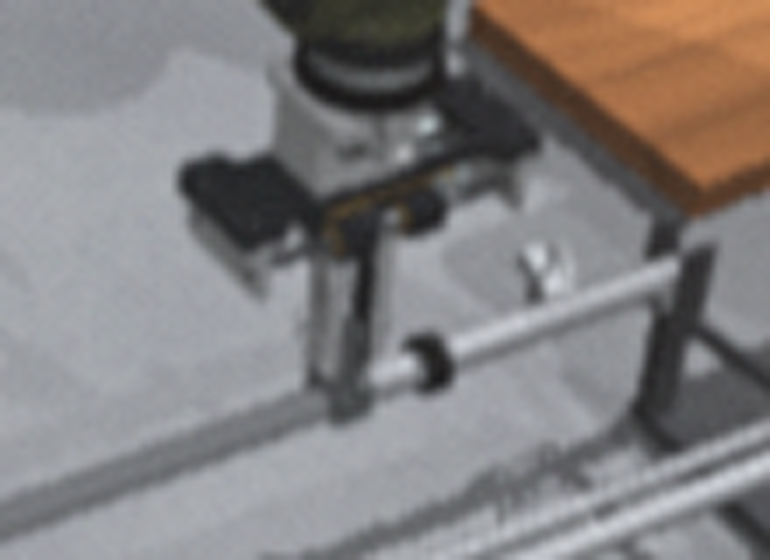

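Now it reads 8.2 N at 12 mm of sink, which matches a fully seated clip on the springs. The image shows it over the tube at (350,400). I'll ease off.

```bash
python3 -m handwheel '[[[-3,0,0],0,1],[[-6,0,0],0,1],[[-9,0,0],0,1],[[-12,0,0],0,1],[[-12,0,0],0,1]]'
python3 -c "
from h import *
go(.6447,.082,.1677,-.047)
"
```

```text
time_s: 13.0
ee_pos: [0.6423, 0.0445, 0.1669]
eef_rot: [0.125, 1.555, 0.079]
force: [2.2, -0.2, -1.5]
grip_width: 0.0153
t13.00 pos [0.6423 0.0445 0.1669] toolx [ 0.016  0.001 -1.   ] toolyaw -0.046 shift mm [-0.8 37.6  0.7] spin 0.001 q6 -1.51 F [ 2.2 -0.2 -1.5] M [ 0.   -0.49 -0.04] w 0.0153
```

Next, slide most of the way (32 mm), then finish in small steps while watching the force.

```bash
python3 -m handwheel '[[[0,6,0.3],0,1],[[0,13,0.5],0,1],[[0,20,0.6],0,1],[[0,27,0.7],0,1],[[0,32,0.7],0,1]]'
python3 -c "
from h import *
go(.6447,.082,.1677,-.047)
"
```

```text
time_s: 13.5
ee_pos: [0.6442, 0.0772, 0.1667]
eef_rot: [0.12, 1.555, 0.074]
force: [-3.3, -4.2, -0.3]
grip_width: 0.0152
t13.50 pos [0.6442 0.0772 0.1667] toolx [ 0.015  0.001 -1.   ] toolyaw -0.046 shift mm [-1.   4.8  0.3] spin 0.001 q6 -1.46 F [-3.3 -4.2 -0.3] M [-0.85  0.55  0.02] w 0.0152
```

```bash
python3 -m handwheel '[[[0,0.7,0],0,1],[[0,1.4,-0.3],0,1],[[0,2.1,-0.3],0,1],[[0,2.8,-0.3],0,1],[[0,3.2,-0.3],0,1]]'
python3 -m handwheel '[[[0,0.5,0],0,1],[[0,0.8,0],0,1],[[0,1.1,0],0,1],[[0,1.4,0],0,1],[[0,1.6,0],0,1]]'
python3 -c "
from h import *
go(.6447,.082,.1677,-.047)
"
```

```text
time_s: 14.0
ee_pos: [0.6441, 0.0802, 0.1667]
eef_rot: [0.119, 1.555, 0.073]
force: [-0.2, -3.6, 0.1]
grip_width: 0.0157
time_s: 14.5
ee_pos: [0.6442, 0.0819, 0.1667]
eef_rot: [0.117, 1.555, 0.071]
force: [-1.3, -4.0, 0.1]
grip_width: 0.0155
t14.50 pos [0.6442 0.0819 0.1667] toolx [ 0.015  0.001 -1.   ] toolyaw -0.046 shift mm [-1.   0.1  0.5] spin 0.001 q6 -1.45 F [-1.3 -4.   0.1] M [-0.82  0.18  0.04] w 0.0155
```

```bash
python3 -m handwheel '[[[0,0.4,0],0,1],[[0,0.7,0],0,1],[[0,1,0],0,1],[[0,1.2,0],0,1],[[0,1.4,0],0,1]]'
python3 -c "
from h import *
go(.6447,.082,.1677,-.047)
"
```

```text
time_s: 15.0
ee_pos: [0.6442, 0.0829, 0.1667]
eef_rot: [0.076, 1.555, 0.03]
force: [-0.7, -6.5, 0.3]
grip_width: 0.0156
t15.00 pos [0.6442 0.0829 0.1667] toolx [ 0.015  0.    -1.   ] toolyaw -0.046 shift mm [-1.  -0.9  0.5] spin 0.001 q6 -1.45 F [-0.7 -6.5  0.3] M [-1.53  0.27  0.01] w 0.0156
```

```bash
python3 -m handwheel '[[[0,0.3,0],0,1],[[0,0.6,0],0,1],[[0,0.9,0],0,1],[[0,0.9,0],0,1],[[0,0.9,0],0,1]]'
python3 -c "
from h import *
go(.6447,.082,.1677,-.047)
"
```

```text
time_s: 15.5
ee_pos: [0.6443, 0.083, 0.1666]
eef_rot: [-0.01, 1.556, -0.056]
force: [-2.5, -9.2, -0.1]
grip_width: 0.0156
t15.50 pos [0.6443 0.083  0.1666] toolx [ 0.015 -0.001 -1.   ] toolyaw -0.046 shift mm [-1.  -1.   0.5] spin 0.001 q6 -1.45 F [-2.5 -9.2 -0.1] M [-1.85  0.31  0.07] w 0.0156
```

```bash
python3 -m handwheel '[[[0,0,0],0,0.3],[[0,0,0],0,0.3],[[0,0,0],0,0.3],[[0,0,0],0,0.3],[[0,0,0],0,0.3]]' 
python3 -m handwheel '[[[0,0,0],0,0.3],[[-3,0,0],0,0.3],[[-10,0,0],0,0.3],[[-25,0,0],0,0.3],[[-45,0,0],0,0.3]]'
python3 -c "
from h import *
go(.6447,.082,.1677,-.047)
"
```

```text
time_s: 16.0
ee_pos: [0.6443, 0.0832, 0.1667]
eef_rot: [0.005, 1.556, -0.042]
force: [1.1, 0.5, -0.5]
grip_width: 0.0328
time_s: 16.5
ee_pos: [0.6434, 0.0832, 0.2128]
eef_rot: [0.001, 1.556, -0.045]
force: [0.0, 0.8, 0.4]
grip_width: 0.0327
t16.50 pos [0.6434 0.0832 0.2128] toolx [ 0.015 -0.001 -1.   ] toolyaw -0.046 shift mm [45.1 -1.1  0.7] spin 0.001 q6 -1.45 F [0.  0.8 0.4] M [ 0.03 -0.    0.  ] w 0.0327
```

Retreat up and back toward the robot so the cameras can see, then inspect.

```bash
python3 -m handwheel '[[[-35,0,0],0,0.3],[[-70,0,-20],0,0.3],[[-90,0,-60],0,0.3],[[-100,0,-105],0,0.3],[[-100,0,-150],0,0.3]]'
python3 -m handwheel '[[[0,0,-40],0,0.3],[[0,0,-80],0,0.3],[[0,0,-110],0,0.3],[[0,0,-110],0,0.3],[[0,0,-110],0,0.3]]'
python3 - <<'E'
from h import *
T=[];D=[];S=[]
for _ in range(8):
    p,d=camera("top");T.append(p);D.append(np.where(d>0,d,np.nan))
for _ in range(4): S.append(camera("scene")[0])
t=np.mean(T,0).astype(np.uint8);s=np.mean(S,0).astype(np.uint8)
P=cloud("top",np.nanmedian(D,0));print((P[170:200,246:272,2]*1000).round().astype(int))
for lo,hi,z in((.170,.19,.181),):
    vv,uu=np.where((P[165:205,240:280,2]>lo)&(P[165:205,240:280,2]<hi));q=np.array([onz("top",u+240,v+165,z) for u,v in zip(uu,vv)]);print("tab",len(q),q.mean(0),np.median(P[165:205,240:280,2][vv,uu]))
v=183;print(t[182:185,246:268].mean((0,2)).round().astype(int))
a=cv2.resize(t[165:205,225:285],None,fx=6.6,fy=6.6,interpolation=cv2.INTER_CUBIC);b=cv2.resize(s[165:215,330:405],(396,264),interpolation=cv2.INTER_CUBIC)
cv2.imwrite("pics/end.png",np.vstack([np.hstack([a,b]),cv2.resize(t[90:300,160:440],(792,300))[:300]]))
print(get_obs()["force"].round(1),get_obs()["time_s"])
E
```

```text
time_s: 17.0
ee_pos: [0.4908, 0.0902, 0.3132]
eef_rot: [0.035, 1.552, -0.011]
force: [-0.2, -0.9, 0.2]
grip_width: 0.0329
time_s: 17.5
ee_pos: [0.3811, 0.0954, 0.3125]
eef_rot: [0.057, 1.55, 0.011]
force: [-0.0, -0.2, 0.1]
grip_width: 0.0329
[[  1   2   3   0   2   0   1   0  -1   0   2   4   0   2  -1   7   1   0
   -1   2   1  -1   3  -2  -1   2]
 [  4   2   2   1   1   2   1   2   1   2   1   0   1   0   2   3   1  -1
    1   0   1   3  -1  -1   3   2]
 [  1  -1   1   0   2   0   2   3   0   2  -3   0   2   0   2   0   1  -3
    2   2   2   3   1   2  -1   3]
 [  0   1   4   1   1   2  -1   2   1   1   3   2  -1   1   1   4   0   1
    2   1   2  -1   1   2   0   3]
 [  2   0   0   1   2   3   1   3   4   3   1   2  -1   3   1   2   2  -1
    3   1   1   0   0   0   3  -1]
 [ -1   2   1   3   2   3   3   0   4   0   1   3  -2   1   3   2   2   1
    3   2   1   1  -2   3  -1   0]
 [  2  -1   3   0   1  -1   0   1   0   0   0   1   0   0   1   3  -1   1
    3   1   2   2   2   0  -3   2]
 [  1  -1   1   0   2   3   1   0   1   0   1   0   2   0   1   0   1  -1
    2   2  -1   1   0
[... 1887 characters left out ...]
2   2  -1   1   0   3   2   3   1 157 159   1   1   1
    3   1   1   2   1   1   3   3]
 [  0   2   0   2   2   1   2   0   2   2   0   0  -1   1 153   0   1  -1
    0   0  -2   0  -1   0  -1   0]
 [  1  -1   2   2  -1   1   1   2   1   0  -1  -1   0  -1  -1   1  -2   2
    2   2   3   0   2  -1   4   2]
 [  0   0   2   3   1   1   0   0   0   1   2   2   1  -2   2   0   0   2
    1   2   1   2   3   1   0   2]
 [  1   0  -2   1   1   2  -1   0   0   1   2   0   0  -1   0   4   2   2
    0   2   2   2  -1  -1   0  -1]]
tab 31 [0.64307162 0.08217194 0.181     ] 0.18059774290970676
[129 129 129 128 127 114  81  45  30  34  52  73  81  82  83  81  66  55
  63  71  80  87]
[ 0.4 -0.1  0.3] 18.1
```

View pics/end.png

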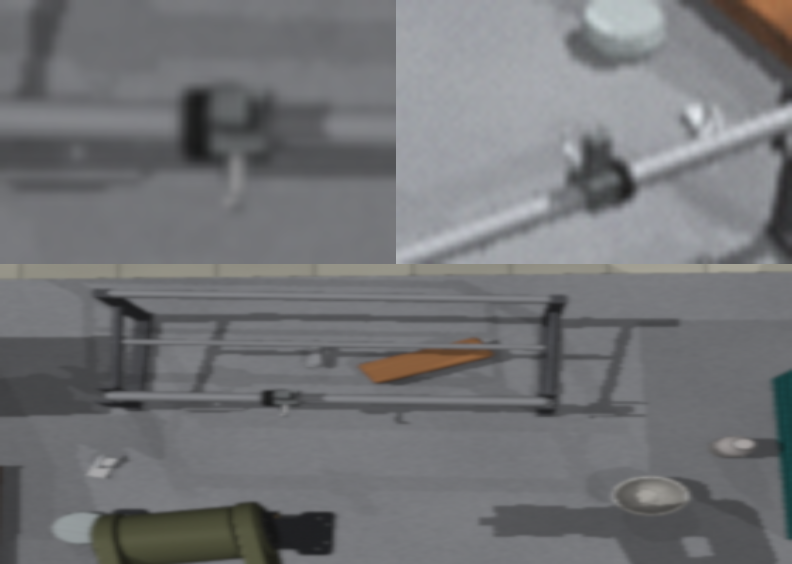

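```bash
python3 -c "
from station import *
print(hand_in())"
```

```text
the job is handed in; nothing more can be done
None
```

The clip is on the front rail, fully home, resting upright against the collar with its hook facing the front. I handed the job in at about 18 s of the 67 s allowed.

**How it went**
- **Grasp:** my first grasp failed because I lifted before the slow fingers had closed. The clip had not moved, so I reopened and picked it up on the second try.
- **Pressing on:** I pressed it on about 4 cm short of the collar. The highest force I read was about 15 N. It then snapped and settled at about 8 N, roughly 12 mm of rail sink, and I eased off.
- **Sliding:** it took about 4 N to slide. The force rose to 9 N at the collar with no further movement, so I let go and backed the arm away.

**Last checks**
- **Seating:** the tab top is at 181 mm. That is the rail axis at 130 mm plus 51 mm, so the clip is fully seated.
- **Position:** the clip shows no visible gap to the collar and stands upright. The collar's far edge is at the same pixels as at the start.
- **Bystanders:** the ones in view look undisturbed. The arm hid part of the polish tin in the top view, but it is visible in the scene view. The spice jar was outside my last picture.
- **Disagreements:** while pressing there was up to 3 N of sideways force. I corrected it by shifting about 1 mm. The clip touched the collar about 1 mm further on than I had measured, which is within calibration error.

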